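Pipette held over the flask

TASK

Set the conical flask down gently and upright in the middle of the grey mat, midway between the two bottles standing on it, and let go. Then take the dropping pipette (long thick black head) out of the rack, carry it across the row of bottles, and finish while holding it still and upright with its tip over the centre of the flask's mouth, about 10 mm above the rim and touching nothing. Leave the bottles and the thermometer in the rack undisturbed.

Things in the scene. Friction and masses are not known exactly. Their poses are not given: they have to be found in the camera images.
- flask: Small clear-glass conical flask, open at the top, loose, about 90 g, 110 mm tall. Foot 64 mm in diameter, narrowing from 12 mm height to the straight neck, which is 34 mm outside diameter from 70 to 110 mm height (29 mm inside at the mouth). Origin: centre of the underside, z up along its axis. Starts on the table on the robot's right (-y side), alone. Grip it by the neck, from above.
- flask_mouth (a point): Centre of the flask's mouth, in the plane of the rim, 110 mm above the flask's origin.
- mat: Flat plain grey plastic mat, fixed, 300 mm (its x) by 140 mm (its y), 6 mm thick, on the robot's left (+y side). Origin: centre of its underside. Its two end bottles stand on its long (x) centre line, 100 mm either side of the middle.
- mat_mid (a point): Middle of the mat's top face, 6 mm above the table: midway between the two end bottles.
- end_bottle0: Amber reagent bottle with a blue cap, 60 mm diameter, 130 mm tall, loose, standing on the mat at its -x end. Origin: centre of the underside.
- end_bottle1: The same kind of bottle at the mat's +x end. Origin: centre of the underside.
- carrier: White open plastic bottle carrier, fixed, 360 mm (its x) by 80 mm (its y), 45 mm high, lying between the mat and the right-hand side of the table, with three bottles in a row. Origin: centre of the underside.
- row_bottle0: Amber reagent bottle with a blue cap, 56 mm diameter, 120 mm tall, standing loose in the carrier on a 5 mm floor, nearest the robot. Origin: centre of the underside. Tops of the row lie 125 mm above the table.
- row_bottle1: The same, middle of the carrier.
- row_bottle2: The same, farthest from the robot.
- rack: White plastic rack, fixed, 70 mm (its x) by 150 mm (its y), a plate with its top 95 mm above the table on two end walls, on the robot's right (-y side). Two 14 mm through holes on its y centre line, 40 mm either side of the middle. Origin: centre of the underside.
- pipette: Dropping pipette hanging upright in one of the rack's holes, loose, 50 g, 142 mm long, rigid, round. From the tip up: glass stem to 80 mm (6 mm diameter at the tip, 11.6 mm from 30 mm up), black collar 28 mm diameter from 80 to 86 mm resting on the rack plate, black head 20 mm diameter from 86 to 142 mm. Origin: the tip; z up. Grip the head from above; lift 85 mm straight up to clear the rack.
- pipette_tip (a point): The pipette's lower tip (same point as the pipette's origin). As it hangs, 15 mm above the table.
- thermometer: Glass thermometer hanging in the rack's other hole, to be left alone: same stem and collar, but above the collar only a thin glass end, 8 mm diameter and 22 mm tall. Origin: its lower tip.
There are look-alikes about, which are no part of the job. Leave any red or yellow look-alike of the flask alone.

How it is judged:
By the outcome, as a careful person would: the job done as asked, in the order asked, and still so for the second after the job is handed in, while the arm keeps its last pose, push and grip.
It also fails if it takes over 64 s, if anything falls off the work surface, if the arm or the gripper's body presses on something with over 40 N, if the wrist force passes 120 N, or if a joint passes its speed limit or range.

ROBOT

A 7-joint arm with a two-finger parallel gripper is mounted at the origin on the work surface. World frame = base frame: x ahead of the robot, y to its left, z up, the work surface at z = 0. Lengths are in m, angles in rad, forces in N, time in s.
With the tool pointing down it reaches from about 0.425 to 1.025 m from the base axis. Payload 9.4 kg.
Tool frame: the origin (TCP) lies between the finger pads; the fingertips stand ahead of it and the grasp point (between the pads) lies 6 mm ahead of it (nose_length is the z of the fingertips in the tool frame, in m); z points along the fingers, y is the line along which they close (so a half turn about z gives the same grasp; the last joint's range is limited). The gripper opens to 85 mm and grips with 20 to 120 N. Pads are 22 mm wide; open, the fingers measure 114 mm over their backs; the gripper's body (76 mm by 85 mm) begins 54 mm behind the grasp point. The pads swing forward as they close: fully open they stand 13 mm farther back than shut.
Start: joints at [-1.358, 0.599, -0.003, 1.599, 0.002, 0.943, -0.08], TCP at [0.207, 0.695, 0.256] pointing down, gripper open.
Joint ranges: [-2.57, 2.57], [-0.35, 1.97], [-1.29, 1.29], [0.11, 2.56], [-1.05, 4.19], [0.11, 1.86], [-2.63, 2.63]. Speed limits (rad/s): [2.22, 2.22, 3.01, 3.01, 3.14, 3.14, 3.14].

INTERFACE

Orientations are given as a rotation vector (axis times angle).
In Python, from cell import goto, movel, move_j, move_gripper, sleep, inverse_kinematics, state, camera, Unreachable, finish_job, nose_length gives the robot as it stands. Calls block until the motion is done:
- goto(position, orientation): joint-space move of the TCP to a pose.
- movel(position, ori=None, vel=0.15, f_stop=None): straight line of the TCP; ori=None keeps the orientation; vel is the mean speed in m/s. With f_stop (N) it stops when the force on the tool has changed by that much, and returns True; else False.
- move_j(angles): joint-space move.
- move_gripper(opening): finger opening in m; the grip force is fixed at half the most; returns when the fingers have stopped.
- sleep(seconds).
- inverse_kinematics(position, orientation): joint angles nearest the present ones, or None.
- state(): the state.
- camera(name): name is "side" or "top"; returns a dict with "image" (400x640x3 uint8, red, green, blue), "z_map" (400x640 float32, m along the optical axis (not along the pixel's ray), 0 where there is no reading), "fovy" (degrees; the focal length in pixels is half the picture's height over the tangent of half this angle, whatever the lens; pixels are square), "cx", "cy" (the principal point, pixels), "dist" ([k1, k2, p1, p2, k3] as OpenCV has them; the pictures are not rectified), "origin" and "rotation" of the camera in the world. Camera axes: x right, y down, z forward; pixel columns grow to the right and rows downward; lengths in m; the calibration is good to about 2 mm. A picture is of the moment at which its call begins.
A pose or a line that the arm cannot do raises Unreachable and nothing moves.
- finish_job(): hands the job in; it is judged then, once.
The state is a dict: "time": time; "q": joint angles; "dq": joint speeds; "joint_torque": joint torques, N m; "tcp_pos": TCP position; "orientation": TCP orientation; "wrist_force": force on the tool from outside, world axes, zero at the start; "ft_torque": the same for the moment, N m; "finger_gap": finger opening in m; "gripper_force": force on a finger pad.
Only numpy, scipy, OpenCV 4.12 (cv2) and the standard library are available. Lean on these libraries where they do the work, as an engineer would, in place of code of your own. Each camera call takes 0.05 s, during which the arm holds its last target. There are 200 camera calls.

## Working session

There is one attempt and no reset: what is moved stays moved. The work goes in short steps, each a Python script; the robot and the scene stay as the last script left them, time stands still between calls to the robot, and variables do not carry over. Pictures are saved under pics/ and viewed, at most 10 in all, crops included, and the job is handed in when it is done.

```bash
ls; mkdir -p pics; python3 - <<'E'
from cell import *
import cv2,numpy as np,pickle
print(nose_length, {k:np.round(v,3) for k,v in state().items()})
for n in("side","top"):
    c=camera(n); pickle.dump(c,open(f"pics/{n}0.pkl","wb"))
    cv2.imwrite(f"pics/{n}0.png",c["image"][:,:,::-1])
    print(n,{k:np.round(v,4).tolist() for k,v in c.items() if k not in("image","z_map")})
E
```

```text
pics
0.025 {'time': np.float64(0.0), 'q': array([-1.358,  0.6  , -0.003,  1.6  ,  0.002,  0.943, -0.08 ]), 'dq': array([ 0.001,  0.001,  0.   , -0.001, -0.001,  0.001, -0.   ]), 'joint_torque': array([-2.0000e-03, -7.7644e+01,  1.5640e+00, -2.5801e+01,  1.2000e-02,
        9.0000e-03,  0.0000e+00]), 'tcp_pos': array([0.207, 0.694, 0.255]), 'orientation': array([-4.540e-01, -3.109e+00,  2.000e-03]), 'wrist_force': array([ 0.596, -0.608, -0.458]), 'ft_torque': array([-0.023, -0.038, -0.04 ]), 'gripper_force': np.float64(0.0), 'finger_gap': np.float64(0.086)}
side {'fovy': 48.1767, 'cx': 319.6133, 'cy': 199.4535, 'dist': [-0.0676, 0.0, 0.0, 0.0, 0.0], 'origin': [0.2296, -0.6329, 0.5819], 'rotation': [-2.1255, 0.4904, -0.2754]}
top {'fovy': 44.7231, 'cx': 325.6981, 'cy': 205.8389, 'dist': [-0.126, 0.0, 0.0, 0.0, 0.0], 'origin': [0.4233, -0.0201, 1.0887], 'rotation': [-2.1335, 2.1562, -0.0993]}
```

View pics/side0.png

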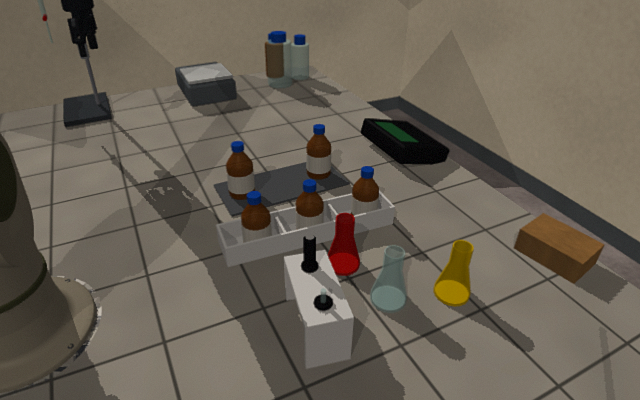

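View pics/top0.png

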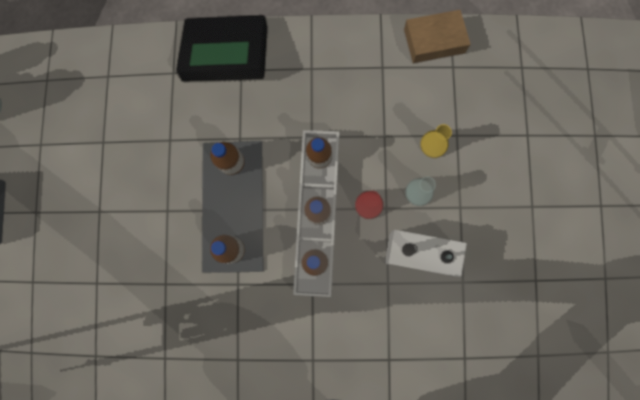

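Side view: the clear greenish flask is at (390,278), with red (345,245) and yellow (455,275) look-alikes. The black long head is at (309,252) and the thin-ended thermometer at (323,302). In the top view the flask is at (420,190), the pipette at (409,249) and the thermometer at (447,257). The mat's bottles are at (225,157) and (225,248).

```bash
cat > h.py <<'E'
import numpy as np,cv2,pickle
from scipy.spatial.transform import Rotation as R
def K(c):
    f=200/np.tan(np.radians(c["fovy"])/2); return np.array([[f,0,c["cx"]],[0,f,c["cy"]],[0,0,1.]])
def ray(c,uv):
    p=cv2.undistortPoints(np.array(uv,float).reshape(-1,1,2),K(c),np.array(c["dist"],float)).reshape(-1,2)
    return np.c_[p,np.ones(len(p))]@rot(c).T
def rot(c):
    r=np.array(c["rotation"],float); return r if r.shape==(3,3) else R.from_rotvec(r).as_matrix()
def onplane(c,uv,z):
    d=ray(c,uv); o=np.array(c["origin"]); return o+d*((z-o[2])/d[:,2])[:,None]
def proj(c,P):
    Rm=rot(c); return cv2.projectPoints(np.array(P,float).reshape(-1,3),Rm.T,-Rm.T@np.array(c["origin"]),K(c),np.array(c["dist"],float))[0].reshape(-1,2)
def two(c1,u1,c2,u2):
    A=[];b=[]
    for c,u in((c1,u1),(c2,u2)):
        d=ray(c,[u])[0]; d/=np.linalg.norm(d); M=np.eye(3)-np.outer(d,d); A.append(M); b.append(M@np.array(c["origin"]))
    return np.linalg.lstsq(np.vstack(A),np.hstack(b),rcond=None)[0]
def comps(m,amin):
    n,l,s,ce=cv2.connectedComponentsWithStats(m.astype(np.uint8)); return [(ce[i],s[i],l==i) for i in range(1,n) if s[i][4]>=amin]
E
python3 - <<'E'
from h import *
T=pickle.load(open("pics/top0.pkl","rb"));S=pickle.load(open("pics/side0.pkl","rb"))
np.set_printoptions(precision=4,suppress=True)
for n,c in(("top",T),("side",S)):
    hsv=cv2.cvtColor(c["image"],cv2.COLOR_RGB2HSV); H,s,V=hsv.transpose(2,0,1)
    print(n,"blue")
    for ce,st,m in comps((H>105)&(H<130)&(s>130),15): print(ce,st, onplane(c,[ce],.125)[0][:2],onplane(c,[ce],.13)[0][:2])
    for nm,m in(("teal",(H>70)&(H<105)&(s>25)&(V>70)),("red",((H<6)|(H>174))&(s>150)),("yel",(H>20)&(H<32)&(s>170)),("black",V<35)):
        for ce,st,mm in comps(m,25): print(nm,ce,st)
big=[]
c=T["image"][110:290,340:480]; a=cv2.resize(c,None,fx=3,fy=3,interpolation=2)
b=cv2.resize(S["image"][220:370,280:420],(504,540),interpolation=2)[:, :380]
b=cv2.resize(S["image"][220:370,280:420],(374,540)[::1],interpolation=2) if 0 else b
cv2.imwrite("pics/crop1.png",np.hstack([a,b])[:,:,::-1])
E
```

```text
top blue
[317.4495 144.4862] [312 139  12  12 109] [0.6672 0.0233] [0.666 0.023]
[218.3203 149.4453] [212 144  13  12 128] [0.6609 0.2275] [0.6596 0.2262]
[217.8496 247.708 ] [212 242  12  12 113] [0.4594 0.2246] [0.4592 0.2233]
black [224.2744  46.4931] [ 178   16   89   65 3815]
side blue
[277.257   36.4693] [269  31  17  12 179] [0.8911 1.0707] [0.8839 1.0521]
[299.4639  39.3608] [295  35  10  10  97] [0.9533 0.9937] [0.9454 0.9759]
[318.8058 128.7476] [314 124  11  11 103] [0.6628 0.2343] [0.658  0.2248]
[237.1885 146.1475] [231 141  13  12 122] [0.4609 0.2309] [0.4584 0.2215]
[366.7319 171.8478] [361 166  13  13 138] [0.6613 0.0142] [0.6566 0.0071]
[308.9874 185.2516] [303 179  13  14 159] [0.5354 0.0183] [0.532  0.0111]
[253.6322 197.431 ] [247 191  14  14 174] [0.4264 0.024 ] [0.4243 0.0168]
teal [389.1629 286.9526] [ 371  253   35   58 1246]
red [344.0536 246.3267] [ 328  213   32   63 1399]
yel [455.2135 275.8635] [ 434  240   39   67 1714]
black [81.267  22.9959] [  61    0   37   57 1221]
black [ 89.5331 118.4903] [ 64 104  48  23 257]
black [405.0656 143.1485] [ 361  119   88   45 2256]
black [  6.5144 184.7358] [   0  141   17   81 1007]
black [309.4648 255.6056] [302 237  16  36 426]
black [ 27.1124 290.5274] [  0 263  47  50 347]
black [322.9724 302.9227] [314 295  19  15 181]
black [ 80.8438 349.125 ] [ 77 345   9  10  32]
```

View pics/crop1.png

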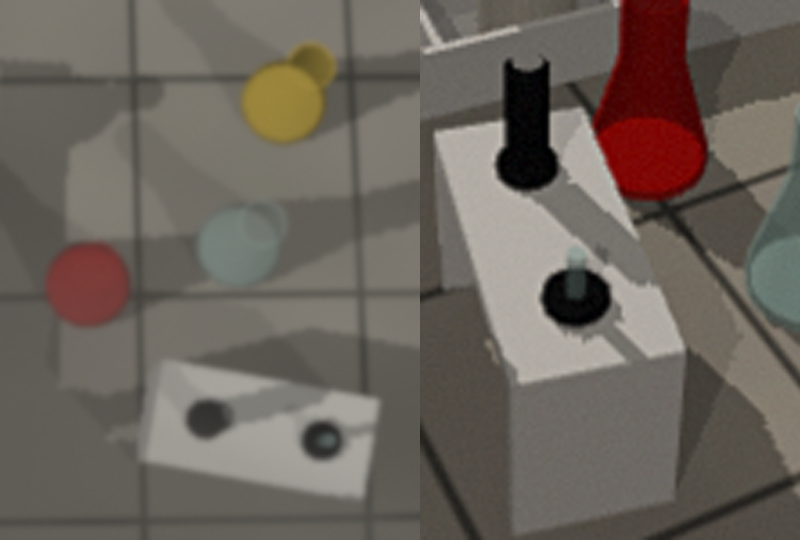

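Left crop: the clear flask's foot is at about (420,192) and its mouth at about (428,185) in top pixels. Red is at (369,204) and yellow at (435,144); both are coloured look-alikes, so not the target. In the rack, the tall thick black head (side 309,252; top 409,249) is the pipette. The one with a thin glass end (side 323,302; top 447,257) is the thermometer.

```bash
python3 - <<'E'
from h import *
T=pickle.load(open("pics/top0.pkl","rb"));S=pickle.load(open("pics/side0.pkl","rb"))
np.set_printoptions(precision=4,suppress=True)
im=T["image"].astype(int); hsv=cv2.cvtColor(T["image"],cv2.COLOR_RGB2HSV);H,s,V=hsv.transpose(2,0,1).astype(int)
# teal: g,b above r
m=np.zeros(V.shape,bool); sub=np.s_[165:215,395:450]; m[sub]=((im[...,1]-im[...,0])>2)[sub]
for ce,st,mm in comps(m,60):
    print("teal top",ce,st)
    md=cv2.morphologyEx(mm.astype(np.uint8),cv2.MORPH_OPEN,cv2.getStructuringElement(2,(17,17))); 
    for ce2,st2,_ in comps(md,50): print(" foot",ce2,st2,onplane(T,[ce2],.006)[0])
for n,c,u in(("T",T,(428.1,184.8)),("S",S,(394.3,251.5))): print("rim",n,onplane(c,[u],.110)[0])
# side: foot
hs=cv2.cvtColor(S["image"],cv2.COLOR_RGB2HSV).astype(int); t=(hs[...,0]>70)&(hs[...,0]<105)&(hs[...,1]>25)&(hs[...,2]>70)
_,st,mm=max([q for q in comps(t,500)],key=lambda q:q[1][4])
ys,xs=np.nonzero(mm)
for y in range(252,313,4):
    r=xs[ys==y]; print(y,r.min() if len(r) else None,r.max() if len(r) else None,end="; ")
print()
# mat
m=np.zeros(V.shape,bool); m[130:285,190:275]=((V<90)&(s<40))[130:285,190:275]; print("V mat",V[200,235],V[200,180],V[200,290])
def rect(nm,m,c,z,amin=400):
    ce,st,mm=max(comps(m,amin),key=lambda q:q[1][4]); mm=cv2.morphologyEx(mm.astype(np.uint8),cv2.MORPH_CLOSE,np.ones((5,5)))
    ct=max(cv2.findContours(mm,0,1)[0],key=cv2.contourArea); r=cv2.minAreaRect(ct); W=onplane(c,cv2.boxPoints(r),z); 
    w=cv2.minAreaRect((onplane(c,ct.reshape(-1,2),z)[:,:2]*1000).astype(np.float32)); print(nm,r,"world mm",w)
rect("mat",m,T,.006)
m=np.zeros(V.shape,bool); m[225:282,380:475]=((V>135))[225:282,380:475]; rect("rack",m,T,.095)
m=np.zeros(V.shape,bool); m[120:305,288:345]=((V>135)&(s<40))[120:305,288:345]; rect("carrier",m,T,.045)
# black collars/top
for (a,b,cc,d) in((238,262,400,420),(245,268,438,458)):
    m=np.zeros(V.shape,bool); m[a:b,cc:d]=(V<70)[a:b,cc:d]
    for ce,st,_ in comps(m,20): print("black top",ce,st,onplane(T,[ce],.101)[0],onplane(T,[ce],.157)[0])
m=np.zeros(V.shape,bool); m[235:275,298:322]=(hs[...,2]<50)[235:275,298:322]
ys,xs=np.nonzero(m)
for y in range(236,274,3): r=xs[ys==y]; print(y,(r.min(),r.max()) if len(r) else None,end="; ")
print("\ntherm side",onplane(S,[(322.97,302.9)],.101)[0])
for u in((369,204),): print("red",onplane(T,[u],.006)[0])
print("yel",onplane(T,[(434.2,143.7)],.006)[0])
E
```

```text
teal top [419.8988 190.8834] [405 177  30  29 652]
 foot [419.4191 191.3779] [406 178  28  28 606] [ 0.586  -0.2003  0.006 ]
rim T [ 0.5837 -0.2012  0.11  ]
rim S [ 0.5849 -0.1988  0.11  ]
252 None None; 256 385 402; 260 385 402; 264 384 400; 268 385 400; 272 382 400; 276 379 401; 280 377 401; 284 375 401; 288 373 403; 292 372 404; 296 371 405; 300 372 404; 304 374 403; 308 378 399; 312 None None; 
V mat 80 125 111
mat ((228.79278564453125, 205.44122314453125), (135.81431579589844, 73.92367553710938), 87.39744567871094) world mm ((561.708984375, 231.7781219482422), (311.19378662109375, 170.373291015625), 3.0645177364349365)
rack ((426.65283203125, 252.8401641845703), (74.0889892578125, 34.26337432861328), 10.68491268157959) world mm ((445.9869079589844, -196.72335815429688), (151.41387939453125, 69.86359405517578), 78.53440856933594)Traceback (most recent call last):
  File "<stdin>", line 27, in <module>
  File "<stdin>", line 22, in rect
ValueError: max() iterable argument is empty
```

```bash
python3 - <<'E'
from h import *
T=pickle.load(open("pics/top0.pkl","rb"));S=pickle.load(open("pics/side0.pkl","rb"))
np.set_printoptions(precision=4,suppress=True)
V=cv2.cvtColor(T["image"],cv2.COLOR_RGB2HSV)[...,2].astype(int); hs=cv2.cvtColor(S["image"],cv2.COLOR_RGB2HSV).astype(int)
a=two(T,(218.32,149.45),S,(318.8,128.75)); b=two(T,(217.85,247.71),S,(237.19,146.15)); print("caps",a,b,(a+b)/2)
# mat edges: gradient of V along scan lines
g=cv2.GaussianBlur(V.astype(np.float32),(3,3),0)
for y in(175,190,205,220): 
    r=np.diff(g[y]); print(y,"L",195+r[195:210].argmin()+.5,r[195:210].min(),"R",255+r[255:275].argmax()+.5,r[255:275].max())
for x in(240,250,258):
    r=np.diff(g[:,x]); print(x,"top",132+r[132:155].argmin()+.5,"bot",262+r[262:282].argmax()+.5)
for (p,q,cc,d) in((238,262,400,420),(245,268,438,458)):
    m=np.zeros(V.shape,bool); m[p:q,cc:d]=(V<70)[p:q,cc:d]
    for ce,st,_ in comps(m,20): print("black top",ce,st,onplane(T,[ce],.101)[0],onplane(T,[ce],.157)[0])
m=np.zeros(V.shape,bool); m[235:275,298:322]=(hs[...,2]<50)[235:275,298:322]
ys,xs=np.nonzero(m)
for y in range(236,274,3): r=xs[ys==y]; print(y,(r.min(),r.max()) if len(r) else None,end="; ")
print("\ntherm side",onplane(S,[(322.97,302.9)],.101)[0])
print("red",onplane(T,[(369,204)],.006)[0],"yel",onplane(T,[(434.2,143.7)],.006)[0])
print("pip top S",onplane(S,[(309.5,238)],.157)[0],"collar S",onplane(S,[(309.8,266)],.101)[0])
E
```

```text
caps [0.6595 0.2267 0.129 ] [0.4591 0.2237 0.1288] [0.5593 0.2252 0.1289]
175 L 201.5 -13.0 R 265.5 10.5625
190 L 201.5 -14.3125 R 265.5 9.875
205 L 201.5 -11.375 R 265.5 8.0625
220 L 201.5 -11.1875 R 265.5 8.6875
240 top 137.5 bot 271.5
250 top 136.5 bot 271.5
258 top 136.5 bot 271.5
black top [408.581  249.0571] [403 244  13  11 105] [ 0.454  -0.1588  0.101 ] [ 0.4522 -0.151   0.157 ]
black top [446.5357 256.131 ] [442 251  11  11  84] [ 0.4385 -0.2357  0.101 ] [ 0.4377 -0.2235  0.157 ]
236 None; 239 (np.int64(303), np.int64(315)); 242 (np.int64(303), np.int64(315)); 245 (np.int64(303), np.int64(315)); 248 (np.int64(303), np.int64(315)); 251 (np.int64(303), np.int64(315)); 254 (np.int64(304), np.int64(315)); 257 (np.int64(304), np.int64(315)); 260 (np.int64(304), np.int64(315)); 263 (np.int64(302), np.int64(317)); 266 (np.int64(302), np.int64(317)); 269 (np.int64(303), np.int64(316)); 272 (np.int64(307), np.int64(310)); 
therm side [ 0.4359 -0.2398  0.101 ]
red [ 0.5588 -0.0862  0.006 ] yel [ 0.6958 -0.2382  0.006 ]
pip top S [ 0.4519 -0.161   0.157 ] collar S [ 0.4519 -0.1618  0.101 ]
```

```bash
python3 - <<'E'
from h import *; from cell import *
T=pickle.load(open("pics/top0.pkl","rb")); np.set_printoptions(precision=4,suppress=True)
print("mat mid",onplane(T,[(234,204.3)],.006)[0], onplane(T,[(201.7,204.3),(265.7,204.3),(234,136.9),(234,271.9)],.006))
D=max(([np.pi,0,0],[0,np.pi,0]),key=lambda r:(lambda q:-9 if q is None else 2.63-abs(q[6]))(inverse_kinematics([.585,-.2,.3],r)))
for p in([.585,-.2,.11],[.56,.225,.3],[.453,-.16,.13],[.453,-.16,.3]): print(p,inverse_kinematics(p,D))
print(D)
goto([.5852,-.2003,.28],D); move_gripper(.062)
movel([.5852,-.2003,.101],vel=.12); s=state(); print(s["time"],s["tcp_pos"],s["orientation"],s["wrist_force"])
for n in("side","top"):
    c=camera(n); pickle.dump(c,open(f"pics/{n}1.pkl","wb")); 
    c=c["image"]; c=cv2.resize(c[180:340,300:480] if n=="side" else c[120:280,340:520],None,fx=2.2,fy=2.2); cv2.imwrite(f"pics/{n}1.png",c[...,::-1])
cv2.imwrite("pics/c1.png",np.hstack([cv2.imread(f"pics/{n}1.png") for n in("side","top")]))
E
```

```text
mat mid [0.5619 0.2191 0.006 ] [[0.5629 0.294  0.006 ]
 [0.561  0.1465 0.006 ]
 [0.7192 0.2219 0.006 ]
 [0.4096 0.2174 0.006 ]]
[0.585, -0.2, 0.11] [-0.0724  0.7138  0.4834  1.9836 -0.5846  0.5841 -0.761 ]
[0.56, 0.225, 0.3] [-1.003   0.5052  0.7985  1.8712 -0.4402  0.9502 -1.5745]
[0.453, -0.16, 0.13] [ 0.0008  0.5413  0.3149  2.2753 -0.4438  0.3808 -0.8822]
[0.453, -0.16, 0.3] [-0.4535  0.3443  0.9079  2.1273 -0.3683  0.8317 -0.8916]
[3.141592653589793, 0, 0]
5.5 [ 0.5854 -0.2005  0.1014] [ 3.1413 -0.0001  0.0009] [ 0.1251 -0.4906  0.3728]
```

View pics/c1.png

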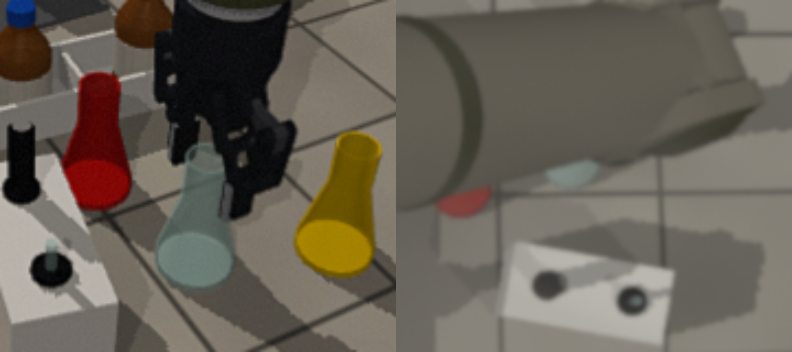

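The neck stands between the two fingers (side crop about (207,165)) and nothing is touched. Before placing, I check the mat middle with the depth map.

```bash
python3 - <<'E'
from h import *
np.set_printoptions(precision=4,suppress=True)
for n in("top","side"):
    c=pickle.load(open(f"pics/{n}0.pkl","rb")); z=c["z_map"]; v,u=np.nonzero(z>0)
    P=np.array(c["origin"])+ray(c,np.c_[u,v])*z[v,u][:,None]
    near=(abs(P[:,0]-.56)<.2)&(abs(P[:,1]-.225)<.11)
    t=P[(abs(P[:,0]-.56)<.03)&(abs(P[:,1]-.225)<.03)]; o=P[(abs(P[:,0]-.56)<.2)&(P[:,1]>.33)&(P[:,1]<.4)]; print(n,"mat z",np.median(t[:,2]),t[:,2].std(),"table",np.median(o[:,2]))
    zm=np.median(t[:,2])
    for nm,a,lo,hi in(("y@xmid",1,.53,.59),):
        q=P[near&(P[:,0]>lo)&(P[:,0]<hi)]; b=np.arange(.13,.32,.005); print([(round(x,3),round(1e3*np.median(q[(q[:,1]>=x)&(q[:,1]<x+.005),2]),1)) for x in b if ((q[:,1]>=x)&(q[:,1]<x+.005)).sum()>2])
    for cx in(.459,.6595):
        s=P[(np.hypot(P[:,0]-cx,P[:,1]-.225)<.045)&(P[:,2]>.03)&(P[:,2]<.075)]
        if len(s)>20:
            from scipy.optimize import least_squares
            r=least_squares(lambda p:np.hypot(s[:,0]-p[0],s[:,1]-p[1])-.03,[cx,.225],loss="soft_l1",f_scale=.002); print("body",len(s),r.x,abs(r.fun).mean())
        k=P[(np.hypot(P[:,0]-cx,P[:,1]-.225)<.03)&(P[:,2]>.130)]; print("cap top",len(k),k.mean(0))
E
```

```text
top mat z 0.0064811668887392315 0.0020451747578793577 table 0.0003800429820504103
[(np.float64(0.13), np.float64(0.5)), (np.float64(0.135), np.float64(0.2)), (np.float64(0.14), np.float64(-0.2)), (np.float64(0.145), np.float64(0.6)), (np.float64(0.15), np.float64(0.5)), (np.float64(0.155), np.float64(6.3)), (np.float64(0.16), np.float64(6.0)), (np.float64(0.165), np.float64(5.8)), (np.float64(0.17), np.float64(7.4)), (np.float64(0.175), np.float64(6.5)), (np.float64(0.18), np.float64(6.0)), (np.float64(0.185), np.float64(6.6)), (np.float64(0.19), np.float64(6.8)), (np.float64(0.195), np.float64(7.3)), (np.float64(0.2), np.float64(6.8)), (np.float64(0.205), np.float64(6.6)), (np.float64(0.21), np.float64(6.4)), (np.float64(0.215), np.float64(5.7)), (np.float64(0.22), np.float64(6.3)), (np.float64(0.225), np.float64(6.1)), (np.float64(0.23), np.float64(6.4)), (np.float64(0.235), np.float64(6.3)), (np.float64(0.24), np.float64(6.3)), (np.float64(0.245), np.float64(6.3)), (np.float64(0.25), np.float64(6.7)), (np.float64(0.255), np.float64(7.2)), (np.float64(0.26), np.float64(5.9)), (np.f
[... 1500 characters left out ...]
float64(6.9)), (np.float64(0.245), np.float64(6.8)), (np.float64(0.25), np.float64(6.8)), (np.float64(0.255), np.float64(6.9)), (np.float64(0.26), np.float64(6.6)), (np.float64(0.265), np.float64(6.5)), (np.float64(0.27), np.float64(6.1)), (np.float64(0.275), np.float64(6.7)), (np.float64(0.28), np.float64(6.6)), (np.float64(0.285), np.float64(6.7)), (np.float64(0.29), np.float64(6.8)), (np.float64(0.3), np.float64(1.9)), (np.float64(0.305), np.float64(0.6)), (np.float64(0.31), np.float64(0.7)), (np.float64(0.315), np.float64(0.4))]
body 468 [0.4582 0.2235] 0.0010165582151538224
cap top 91 [0.4567 0.2196 0.1354]
body 410 [0.6583 0.227 ] 0.0011014133589807027
cap top 74 [0.6564 0.2228 0.1355]
```

```bash
python3 - <<'E'
from h import *; from cell import *
np.set_printoptions(precision=4,suppress=True)
move_gripper(0.0); s=state(); print(s["time"],s["finger_gap"],s["gripper_force"],s["wrist_force"])
if s["finger_gap"]>.028:
    p=s["tcp_pos"]; movel([p[0],p[1],p[2]+.20],vel=.15); print(state()["finger_gap"],state()["wrist_force"])
    movel([.5588,.2240,p[2]+.20],vel=.2); s=state(); print(s["time"],s["tcp_pos"],s["finger_gap"])
    c=camera("side"); pickle.dump(c,open("pics/side2.pkl","wb")); cv2.imwrite("pics/side2.png",c["image"][...,::-1])
    print("grasp z",p)
E
```

```text
5.9667 0.03225159287002705 59.14595727363121 [-0.032   0.4472  3.078 ]
0.03238110697210399 [-0.1743 -0.5275 -0.873 ]
9.725 [0.5589 0.223  0.3014] 0.03227649747275007
grasp z [ 0.5853 -0.2003  0.1012]
```

View pics/side2.png

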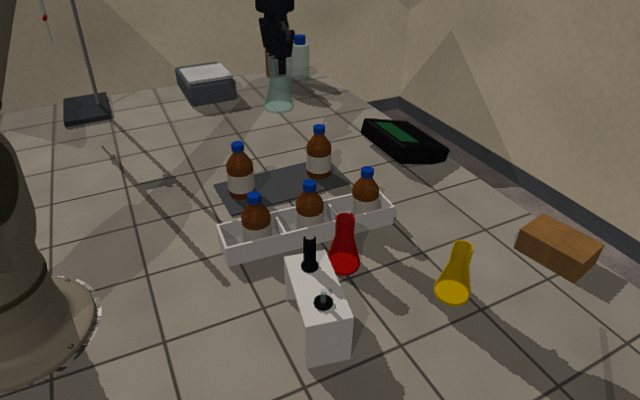

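The flask hangs upright in the gripper at (280,95), above the mat. Next I lower it slowly.

```bash
python3 - <<'E'
from h import *; from cell import *
np.set_printoptions(precision=4,suppress=True)
movel([.5588,.2240,.118],vel=.13); sleep(.2); print(state()["tcp_pos"])
print(movel([.5588,.2240,.1035],vel=.02,f_stop=4)); s=state(); print(s["time"],s["tcp_pos"],s["wrist_force"],s["finger_gap"])
E
```

```text
[0.5589 0.2242 0.1183]
True
12.0917 [0.5589 0.224  0.1072] [-0.6924  0.5123  7.0853] 0.03230481589831865
```

```bash
python3 - <<'E'
from h import *; from cell import *
np.set_printoptions(precision=4,suppress=True)
move_gripper(.060); movel([.5588,.2240,.26],vel=.13)
D=[np.pi,0,0]
movel([.453,-.1595,.26],vel=.2); s=state(); print(s["time"],s["tcp_pos"],s["finger_gap"])
for n in("side","top"):
    c=camera(n); pickle.dump(c,open(f"pics/{n}3.pkl","wb")); cv2.imwrite(f"pics/{n}3.png",c["image"][...,::-1])
a=cv2.imread("pics/side3.png")[100:360,200:460]; b=cv2.imread("pics/top3.png")[100:360,190:330]
cv2.imwrite("pics/c3.png",np.hstack([cv2.resize(a,None,fx=1.9,fy=1.9),cv2.resize(b,None,fx=1.9,fy=1.9)]))
E
```

```text
15.95 [ 0.4532 -0.1588  0.2598] 0.0598449509967396
```

View pics/c3.png

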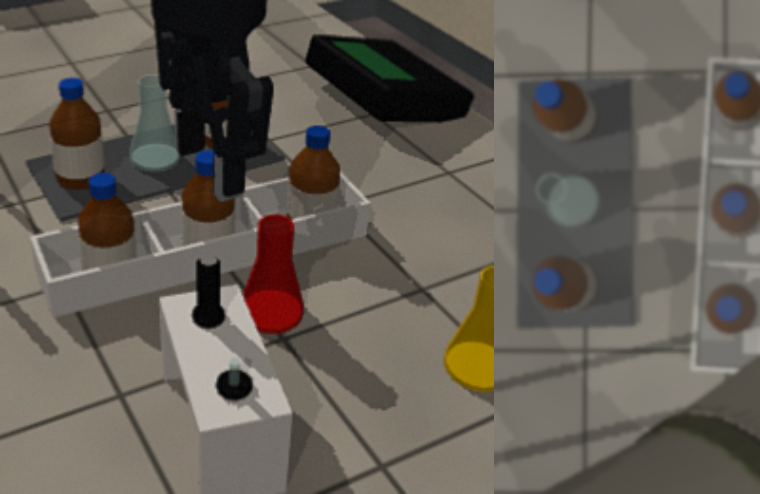

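The flask stands upright midway between the mat's bottles (crop top view: foot (572,200), mouth (551,188)). The gripper is above the pipette. Next I refine the pipette and flask positions using depth.

```bash
python3 - <<'E'
from h import *
from scipy.optimize import least_squares
np.set_printoptions(precision=4,suppress=True)
def pts(f):
    c=pickle.load(open(f"pics/{f}.pkl","rb")); z=c["z_map"]; v,u=np.nonzero(z>0)
    return c,np.array(c["origin"])+ray(c,np.c_[u,v])*z[v,u][:,None]
for f in("top0","side0"):
    c,P=pts(f); near=np.hypot(P[:,0]-.453,P[:,1]+.16)<.025
    k=P[near&(P[:,2]>.150)]; print(f,"head top",len(k),k.mean(0) if len(k) else "")
    s=P[near&(P[:,2]>.108)&(P[:,2]<.152)]
    if len(s)>20:
        r=least_squares(lambda p:np.hypot(s[:,0]-p[0],s[:,1]-p[1])-.01,[.453,-.16],loss="soft_l1",f_scale=.002); print(" body",len(s),r.x,abs(r.fun).mean())
T,P=pts("top3"); im=T["image"].astype(int); m=np.zeros(im.shape[:2],bool); sub=np.s_[180:225,205:255]; m[sub]=((im[...,1]-im[...,0])>5)[sub]
for ce,st,mm in comps(m,60):
    md=cv2.morphologyEx(mm.astype(np.uint8),cv2.MORPH_OPEN,cv2.getStructuringElement(2,(17,17)))
    print(ce,st)
    for ce2,st2,_ in comps(md,50): print(" foot",ce2,st2,onplane(T,[ce2],.012)[0])
print("rim T",onplane(T,[(190+550.5/1.9-.25,100+188/1.9-.25)],.116)[0])
S,P2=pts("side3"); print("rim S",onplane(S,[(200+152/1.9-.25,100+79.5/1.9-.25)],.116)[0],"foot S",onplane(S,[(200+155.5/1.9,100+154/1.9)],.008)[0])
for n,P_ in(("T",P),("S",P2)):
    q=P_[(np.hypot(P_[:,0]-.559,P_[:,1]-.224)<.045)&(P_[:,2]>.012)]; print(n,len(q))
    lo=q[(q[:,2]<.07)]; 
    if len(q)>15: print(q.mean(0),q.min(0),q.max(0))
E
```

```text
top0 head top 44 [ 0.453  -0.1573  0.1552]
 body 26 [ 0.4539 -0.1587] 0.00019770661733352086
side0 head top 74 [ 0.4502 -0.1631  0.154 ]
 body 285 [ 0.453  -0.1574] 0.0005841884442962759
[230.5655 205.0793] [215 192  30  27 580]
 foot [230.8873 205.1764] [218 192  27  27 550] [0.5593 0.2248 0.012 ]
rim T [ 0.5531 -0.3042  0.116 ]
rim S [0.5602 0.228  0.116 ] foot S [0.5623 0.2303 0.008 ]
T 669
[0.5556 0.2163 0.0618] [0.5276 0.1925 0.0121] [0.5902 0.253  0.1203]
S 882
[0.5518 0.2106 0.0614] [0.5261 0.1903 0.0123] [0.5833 0.2419 0.1177]
```

```bash
python3 - <<'E'
from h import *; from cell import *
from scipy.optimize import least_squares
np.set_printoptions(precision=4,suppress=True)
for f in("top3","side3"):
    c=pickle.load(open(f"pics/{f}.pkl","rb")); z=c["z_map"]; v,u=np.nonzero(z>0)
    P=np.array(c["origin"])+ray(c,np.c_[u,v])*z[v,u][:,None]
    q=P[np.hypot(P[:,0]-.559,P[:,1]-.224)<.045]
    for lo,hi,r0 in((.080,.113,.017),(.012,.07,None)):
        s=q[(q[:,2]>lo)&(q[:,2]<hi)]
        rr=np.full(len(s),r0) if r0 else np.interp(s[:,2],[.018,.076],[.032,.017])
        if len(s)>15:
            r=least_squares(lambda p:np.hypot(s[:,0]-p[0],s[:,1]-p[1])-rr,[.559,.224],loss="soft_l1",f_scale=.001); print(f,lo,len(s),r.x,np.median(abs(r.fun)))
    if f=="top3": print("rim T",onplane(c,[(219.75,198.7)],.116)[0])
move_gripper(.045); movel([.4535,-.1582,.136],vel=.12); s=state(); print(s["tcp_pos"],s["wrist_force"])
move_gripper(0.); s=state(); print(s["time"],s["finger_gap"],s["gripper_force"],s["wrist_force"],s["tcp_pos"])
if s["finger_gap"]>.014:
    p=s["tcp_pos"]; movel([p[0],p[1],p[2]+.155],vel=.1); s=state(); print(s["time"],s["tcp_pos"],s["finger_gap"],s["wrist_force"])
for n in("side","top"):
    c=camera(n); pickle.dump(c,open(f"pics/{n}4.pkl","wb")); cv2.imwrite(f"pics/{n}4.png",c["image"][...,::-1])
cv2.imwrite("pics/c4.png",cv2.resize(cv2.imread("pics/side4.png")[120:370,200:420],None,fx=2.4,fy=2.4))
E
```

```text
top3 0.08 130 [0.5593 0.2227] 0.0011727860833291373
top3 0.012 421 [0.5599 0.2234] 0.00047426243040112753
rim T [0.5598 0.2246 0.116 ]
side3 0.08 221 [0.5582 0.2251] 0.0008710676259110969
side3 0.012 544 [0.5582 0.2252] 0.0009432462702947918
[ 0.4537 -0.1584  0.1364] [0.5224 0.0379 0.1423]
17.8833 0.018736951595560714 58.40875580906868 [-0.7106  0.5908  6.7582] [ 0.4538 -0.1582  0.1365]
19.5917 [ 0.4536 -0.1581  0.2911] 0.018580524115054585 [0.1135 0.3147 0.8149]
```

View pics/c4.png

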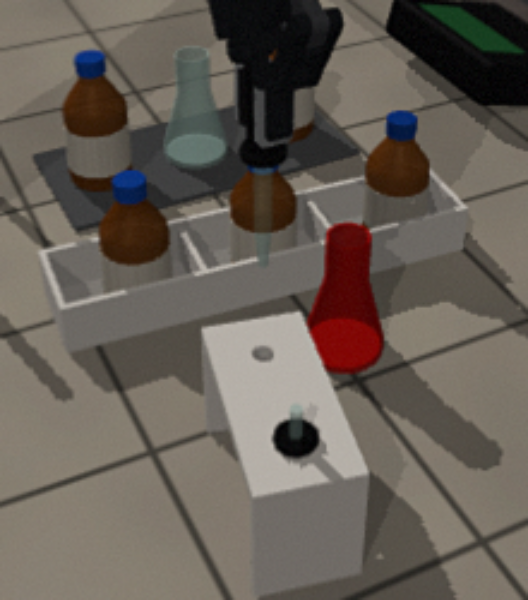

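The pipette hangs upright in the gripper, clear of the rack (tip at crop (263,264), i.e. full-image (309.6,230)). The thermometer is in place. I check tip alignment by ray and then carry it across.

```bash
python3 - <<'E'
from h import *; from cell import *
np.set_printoptions(precision=4,suppress=True)
S=pickle.load(open("pics/side4.pkl","rb"))
print("expected tip, collar bottom px",proj(S,[[.4536,-.1581,.1696],[.4536,-.1581,.2496],[.4536,-.1581,.2556]]),"seen tip",200+263/2.4-.3,120+264/2.4-.3)
movel([.5590,.2240,.2911],vel=.15); sleep(.2); s=state(); print(s["time"],s["tcp_pos"],s["finger_gap"])
# tip z = tcp z - .1215 ; rim .116 -> tip .1265 ; first stop 30 mm above rim
movel([.5590,.2240,.2675],vel=.06); sleep(.3); s=state(); print(s["time"],s["tcp_pos"],s["orientation"])
c=camera("side"); pickle.dump(c,open("pics/side5.pkl","wb")); t=camera("top"); pickle.dump(t,open("pics/top5.pkl","wb"))
print("exp tip S",proj(c,[[.559,.224,s["tcp_pos"][2]-.1215]]),"T",proj(t,[[.559,.224,s["tcp_pos"][2]-.1215]]),"rim S",proj(c,[[.559,.224,.116],[.559,.224,.1165]]))
a=cv2.resize(c["image"][90:190,235:335],None,fx=5.5,fy=5.5,interpolation=2); b=cv2.resize(t["image"][150:250,190:235],None,fx=5.5,fy=5.5,interpolation=2)
cv2.imwrite("pics/c5.png",np.hstack([a,b])[...,::-1])
E
```

```text
expected tip, collar bottom px [[309.7162 229.9871]
 [309.672  184.5532]
 [309.6691 180.8788]] seen tip 309.28333333333336 229.7
22.6833 [0.559  0.2238 0.2912] 0.018836889953623006
23.525 [0.5591 0.224  0.2677] [ 3.1415  0.0006 -0.0009]
exp tip S [[279.4105 130.3211]] T [[216.3006 197.02  ]] rim S [[279.9061 142.4201]
 [279.898  142.2233]]
```

View pics/c5.png

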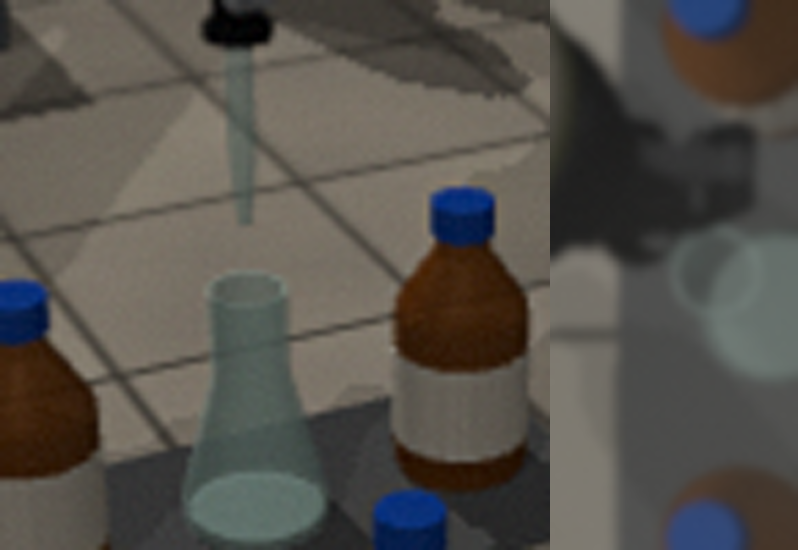

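The tip is at (279.3,130.3) and the rim centre at (279.7,142.1). Both are within 0.4 px of prediction, so the tip is on the mouth's axis. I lower it to 10 mm above the rim and hold.

```bash
python3 - <<'E'
from h import *; from cell import *
np.set_printoptions(precision=4,suppress=True)
movel([.5592,.2241,.2475],vel=.03); sleep(.6); s=state(); print(s["time"],s["tcp_pos"],s["finger_gap"],abs(s["dq"]).max(),s["wrist_force"])
c=camera("side"); cv2.imwrite("pics/c6.png",cv2.resize(c["image"][90:300,200:420],None,fx=2.7,fy=2.7,interpolation=2)[...,::-1])
print(proj(c,[[.559,.224,.126],[.559,.224,.116]]))
E
```

```text
25.0417 [0.5592 0.2241 0.2475] 0.018694332029298318 0.0017589607437353198 [ 0.244  -0.1257 -1.5467]
[[279.7436 138.463 ]
 [279.9061 142.4201]]
```

View pics/c6.png

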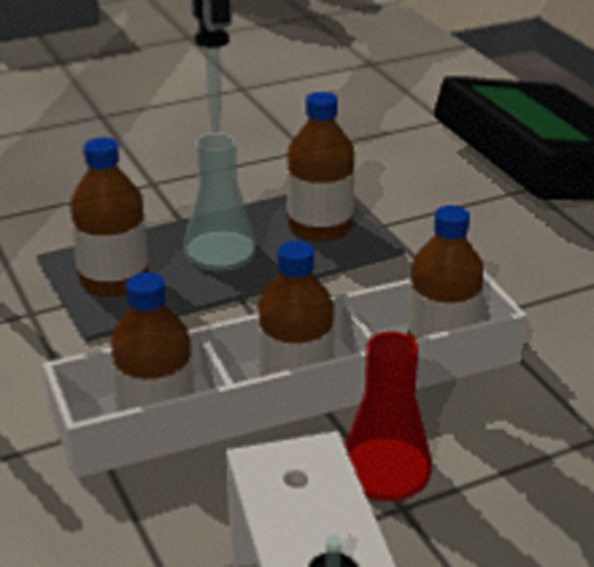

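The tip (crop (215,131)) sits just above the mouth centre (crop (216,142)). The bottles, the thermometer and the red flask are in place, so I hand in.

```bash
python3 -c "
from cell import *
print(finish_job())"
```

```text
the job is handed in; nothing more can be done
None
```

I handed the job in at about 25 s: the flask stands upright on the mat midway between its two bottles, and the pipette is held still about 10 mm above the centre of its mouth, with the bottles and thermometer undisturbed in the last image.

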